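# Clamp the crimper's control board in the sprung board vice

## Task

Clamp the crimper's control board in the sprung board vice for repair, level, components up, its terminal row on the robot's side. Push one short edge into the groove of one jaw against its spring, gently and without ramming the jaw against its stop, until the other short edge can be lowered past the other jaw's lip, then let the board back so that both jaws hold it by its edges, and let go. Leave the other things on the bench alone.

Things in the scene. Friction and masses are not known exactly. Their poses are not given: they have to be found in the camera images.
- board_vice: Fixed stand of a low vice for circuit boards: dark steel plate 110 (x) by 150 (y) by 15 mm with a clamp block in its middle, through which runs a beam along y. The beam carries a grey post (82 mm wide, top 90 mm above the bench) and an aluminium jaw at each end. Origin: centre of the stand's underside, on the bench; y along the beam, x away from the robot, z up.
- clamp (a point): Top of the clamp block, 36 mm above the bench, over the stand's middle. The beam is clamped at a different place each time, up to 18 mm either way along y, and that is not measured: the middle between the jaws lies y = -18 to +18 mm from here, so find a jaw by touch. From that middle: post inner faces +-117 mm, rods behind them out to +-142 mm (166 when pushed back).
- groove_level (a point): Point 70 mm above the bench over the stand's middle: the height of the jaw grooves' centre line. Jaws, 70 mm wide (x), 27 mm high, face each other with level V grooves along x: 6 mm deep, 17 mm high at the mouth, 5 mm at the bottom. At rest bottoms are 158 mm and lips 146 mm apart. Each slides back along y up to 24 mm to a hard stop, against 350 N/m: 2.1 N at 0, 4.2 N at 6, 9.5 N at 21 mm.
- control_board: Loose green circuit board 110 (x) by 170 (y) by 4 mm thick, 0.3 to 0.55 kg, lying parts up. Short edges y = +-85 mm, bare for 15 mm, go into the jaws. Hold it by the transformer in its middle: 50 (x) by 44 (y) mm, top 44 mm above the underside, best across the 44 mm (board bare beside it at |x| < 20 mm). Other parts up to 24 mm high along +x edge. Origin: centre of underside, z up.
- terminals (a point): Middle of the grey terminal row (110 mm long, 13 mm high) along the board's -x edge: x = -47, y = 0 mm on the board's upper face. In the vice it belongs on the robot's (-x) side. With one edge at the bottom of a groove, the board's other edge clears the opposite lip when that first jaw is pushed back 18 mm or more; flat jaw tops do not yield to a board pressed down on them.
- pot: Bystander: white lidded plastic pot, 73 mm wide, 69 mm high; origin at the centre of its underside.
- tape: Bystander: roll of black tape lying flat, 62 mm across, 19 mm high; origin at the centre of its underside.
- driver: Bystander: screwdriver lying flat, 172 mm long, 29 mm thick; origin under its middle.

How it is judged:
At the end, for the whole second after the job is handed in: Board at rest, held by its short edges in the grooves of both jaws: underside 64.5 to 71.5 mm above the bench over the vice (centre within 12 mm of the vice's middle line in x, 25 mm in y), level within 0.05 rad, long axis within 0.06 rad of the beam, components up, terminals on the robot's side (y of control_board in the frame of board_vice between -0.025 and 0.025 m and x of control_board in the frame of board_vice between -0.012 and 0.012 m and z of control_board in the frame of board_vice between 0.0645 and 0.0715 m and x of terminals in the frame of board_vice below -0.03 m and angle between control_board's own z axis and vertical below 0.05 rad and angle between the y axis of control_board and the y axis of board_vice, either way round below 0.06 rad and linear speed of control_board below 0.01 m/s); the robot touches nothing.
It fails at once if the board is forced: more than 40 N between the board and the vice (contact force between control_board and board_vice above 40 N).
It fails at once if a bystander is shifted by more than 20 mm (distance of any of pot, tape, driver from where it was at the start of the episode above 0.02 m).
It also fails if it takes over 48 s, if anything falls off the work surface, if the arm or the gripper's body presses on something with over 40 N, if the wrist force passes 120 N, or if a joint passes its speed limit or range.

## Robot

A 7-joint arm with a two-finger parallel gripper is mounted at the origin on a cart in front of the work surface, level with it; the furniture and walls round the work are solid. World frame = base frame: x ahead of the robot, y to its left, z up, the work surface at z = 0. Lengths are in m, angles in rad, forces in N, time in s.
With the tool pointing down it reaches from about 0.425 to 0.95 m from the base axis. Payload 4.7 kg.
Tool frame: the origin (TCP) lies at the very end of the fingers, on their centre line; the grasp point (between the pads) lies ctrl.pinch_z behind it (ctrl.pinch_z is the distance from the TCP to the grasp point, in m); z points along the fingers, y is the direction in which the jaws open and shut (so a half turn about z gives the same grasp; the last joint's range is limited). The gripper opens to 87 mm and grips with 3 to 60 N. Pads are 19 mm wide; open, the fingers measure 117 mm over their backs; the gripper's body (75 mm by 190 mm) begins 51 mm behind the grasp point.
Start: joints at [-1.181, 0.469, -0.049, 1.532, 0.024, 1.141, -0.082], TCP at [0.274, 0.617, 0.223] pointing down, gripper open.
Joint ranges: [-2.59, 2.59], [-0.33, 1.99], [-1.39, 1.29], [0.1, 2.45], [-1.04, 4.18], [0.21, 1.99], [-2.66, 2.66]. Speed limits (rad/s): [2.57, 2.57, 3.14, 3.14, 3.14, 3.14, 3.14].

## Interface

Orientations are given as a unit quaternion [x, y, z, w].
In Python, from plant import status, eyes, job_done, models, ctrl gives the robot as it stands.
- The arm moves only by the tool carry_out, never from a script. Its argument "increments" is a list that holds one entry, the list of rows, each a list of 7 numbers: the shift along the tool's x, y, z in cm, then the turn, a rotation vector about the tool's x, y, z in rad, then the gripper command: -1 is fully open, 1 is shut, values between are in proportion. A call has 1 to 20 rows; each row shifts and turns the commanded pose from where the row before left it, along the tool's axes as they then stand; what a row does not reach is not made up. A row lasts 1/12 s, in which the tool goes at most 41.7 mm and 7.16 degrees, less where a joint would pass 70% of its speed; a pose out of reach is approached as far as the arm can. A call with a gripper value outside its range is refused whole. The fingers move at their own pace and stop on an object; "grip_force" is the grip in N (left out, the last holds). Time passes only in rows, so rows that do not move let the fingers close. It gives the time, the measured TCP pose, the force and the opening at its end, in the units of the state.
- status.sense(): the state, without advancing time (a new reading comes with each control period).
- eyes.camera(name): name is "side" or "top" or "wrist"; returns a dict with "pixels" (480x640x3 uint8, blue, green, red), "K" (3x3 intrinsics, pixels), "T" (4x4, takes a point from camera to world coordinates); the wrist camera has in their place "hand_eye" (4x4, takes a point from camera to tool coordinates, whose origin is the TCP and whose axes are the flange's). Camera axes: x right, y down, z forward; pixel columns grow to the right and rows downward; lengths in m; the calibration is good to about 2 mm. A picture is of the moment at which its call begins: read the wrist's pose just before it. There is no depth.
- job_done(): hands the job in, once; it reports no verdict.
Trained networks look in a picture, given as the dict that the camera call returned (one of the last four; its "shot" number tells which), for a name from the list of things; names that differ only in an ending like _2 or _b are one class to them, and where a whole thing is asked for, a point or a joint stands for the part that bears it (a point fixed in the world has none). Each returns a list of dicts, best first, with "conf" (0 to 1); they miss things now and then, are a little off and sometimes report something else, mostly with a low value. They report only what shows in the picture. A call takes as long as a camera call.
- models.masks_of(picture, query): "mask" (480x640 bool, what is visible of it) and "bbox" ([centre column, centre row, width, height] in pixels, round what is visible of it).
- models.pinpoint(picture, query): "at" ([column, row] in pixels: a listed point, or the origin of a listed thing).
The state is a dict: "time": time; "joint_pos": joint angles; "joint_vel": joint speeds; "tau": joint torques, N m; "eef_pos": TCP position; "orientation": TCP orientation; "wrist_force": force on the tool from outside, world axes, zero at the start; "torque": the same for the moment, N m; "width": finger opening in m.
Only numpy, scipy, OpenCV 4.12 (cv2) and the standard library are available. Lean on these libraries where they do the work, as an engineer would, in place of code of your own. Each camera call takes 0.05 s, during which the arm holds its last target.

## Working session

There is one attempt and no reset: what is moved stays moved. The work goes in short steps, Python scripts to look and compute and a tool call to move; the robot and the scene stay as the last step left them, time stands still between calls to the robot, and variables do not carry over. Pictures are saved under pics/ and viewed, and the job is handed in when it is done.

Besides the shell and the picture viewer there is one more tool, called after "Request:" in YAML: its name, and indented under it one key for each argument. carry_out: Moves the arm, as the interface text tells. Its arguments: {"type":"object","properties":{"increments":{"type":"array","items":{"type":"array","items":{"type":"array","items":{"type":"number"}}}},"grip_force":{"type":"number"}},"required":["increments"]}

```bash
mkdir -p pics; ls; cat > h.py <<'E'
import numpy as np, cv2
from scipy.spatial.transform import Rotation as R
from plant import status, eyes, job_done, models, ctrl
def ray(p,uv,st=None):
    K=np.array(p["K"]);
    if "T" in p: T=np.array(p["T"])
    else:
        W=np.eye(4);W[:3,:3]=R.from_quat(st["orientation"]).as_matrix();W[:3,3]=st["eef_pos"];T=W@np.array(p["hand_eye"])
    d=np.linalg.inv(K)@np.array([uv[0],uv[1],1.]);return T[:3,3],T[:3,:3]@d,T
def onz(p,uv,z,st=None):
    o,d,_=ray(p,uv,st);return o+d*(z-o[2])/d[2]
def proj(p,X,st=None):
    _,_,T=ray(p,[0,0],st);c=np.linalg.inv(T)@np.append(X,1);q=np.array(p["K"])@c[:3];return q[:2]/q[2]
E
python3 - <<'E'
from h import *
st=status.sense();print({k:np.round(v,3).tolist() for k,v in st.items()},ctrl.pinch_z)
for n in("top","side"):
    p=eyes.camera(n);cv2.imwrite(f"pics/{n}0.png",p["pixels"])
    for q in("board_vice","clamp","groove_level","control_board","terminals","pot","tape","driver"):
        for r in models.pinpoint(p,q)[:2]: print(n,q,np.round(r["at"],1),round(r["conf"],2))
E
```

```text
pics
{'time': 0.0, 'joint_pos': [-1.181, 0.469, -0.049, 1.534, 0.024, 1.141, -0.082], 'joint_vel': [0.0, 0.001, 0.0, 0.001, 0.001, 0.002, 0.002], 'tau': [-0.001, -50.798, -0.081, -23.614, -0.061, 0.038, 0.0], 'eef_pos': [0.274, 0.616, 0.221], 'orientation': [0.208, 0.978, -0.001, -0.0], 'wrist_force': [0.531, -0.471, -0.032], 'torque': [0.044, 0.018, 0.009], 'width': 0.087} 0.0187
top board_vice [451.3 270.6] 0.76
top clamp [460.1 270.2] 0.66
top groove_level [463.7 270.6] 0.77
top control_board [281.5 271.4] 0.77
top control_board [182.6 261.1] 0.21
top terminals [274.6 294.9] 0.62
top pot [258.8 210.5] 0.95
top tape [314.3 193.6] 0.68
top driver [180.5 261.5] 0.7
side board_vice [357.9 220.2] 0.82
side board_vice [357.5 208.6] 0.51
side groove_level [357.8 197.9] 0.63
side control_board [353.7 305.2] 0.85
side terminals [380.4 309.2] 0.93
side pot [281.7 318.3] 0.86
side pot [273.2 277.9] 0.7
side tape [274.5 279.3] 0.85
side driver [327.9 391.4] 0.61
```

View pics/top0.png

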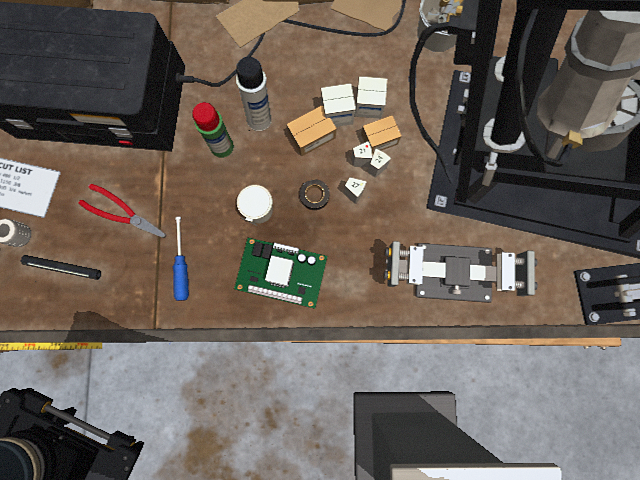

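View pics/side0.png

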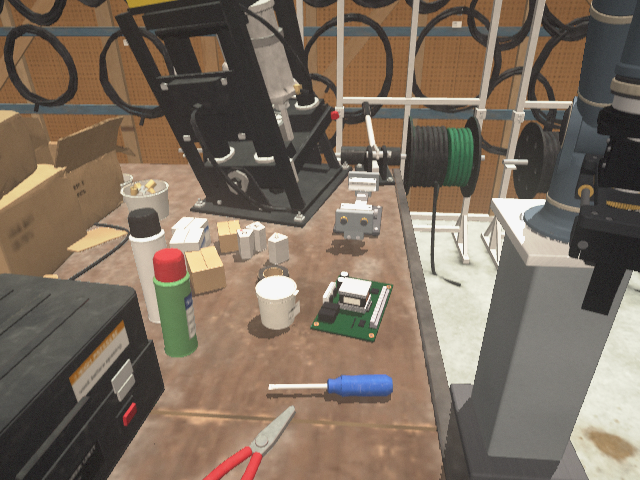

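```bash
python3 - <<'E'
from h import *
p=eyes.camera("top");s=eyes.camera("side")
print("topcam",np.round(p["T"],3).tolist());print("side",np.round(s["T"],3).tolist(), p["K"][0][0])
def pt(q,z):
    for n,c in(("top",p),("side",s)):
        r=models.pinpoint(c,q)
        if r: print(q,n,np.round(onz(c,r[0]["at"],z),3),round(r[0]["conf"],2))
pt("board_vice",0);pt("clamp",.036);pt("groove_level",.07);pt("control_board",0);pt("terminals",.017);pt("terminals",.004)
m=models.masks_of(p,"control_board")[0];print(m["conf"],m["bbox"])
c,_=cv2.findContours(m["mask"].astype(np.uint8),0,1);c=max(c,key=cv2.contourArea)
print(cv2.minAreaRect(c))
im=p["pixels"].copy();cv2.drawContours(im,[c],-1,(0,0,255),1)
cv2.imwrite("pics/topb.png",cv2.resize(im[160:340,120:620],None,fx=1.6,fy=1.6,interpolation=cv2.INTER_CUBIC))
E
```

```text
topcam [[-0.011, -0.985, 0.172, 0.428], [-1.0, 0.013, 0.011, 0.289], [-0.013, -0.172, -0.985, 0.905], [0.0, 0.0, 0.0, 1.0]]
side [[-0.997, -0.031, 0.07, 0.528], [-0.076, 0.468, -0.881, 1.026], [-0.005, -0.883, -0.469, 0.488], [0.0, 0.0, 0.0, 1.0]] 443.32390343679964
board_vice top [0.519 0.016 0.   ] 0.67
board_vice side [0.512 0.023 0.   ] 0.92
clamp top [0.514 0.017 0.036] 0.89
clamp side [0.515 0.035 0.036] 0.93
groove_level top [0.522 0.019 0.07 ] 0.79
groove_level side [0.523 0.022 0.07 ] 0.97
control_board top [0.53  0.366 0.   ] 0.65
control_board side [0.519 0.375 0.   ] 0.8
terminals top [0.477 0.377 0.017] 0.6
terminals side [0.479 0.399 0.017] 0.78
terminals top [0.478 0.378 0.004] 0.6
terminals side [0.478 0.382 0.004] 0.78
0.68 [280.1, 272.1, 89.0, 69.3]
((280.35247802734375, 272.1169128417969), (83.15548706054688, 54.5278434753418), 13.448616027832031)
```

View pics/topb.png

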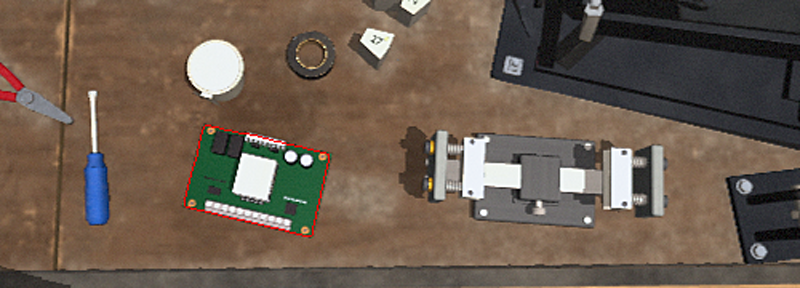

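```bash
python3 - <<'E'
from h import *
p=eyes.camera("top")
# board outline corners at z~.004 from minAreaRect of mask
m=models.masks_of(p,"control_board")[0]
c,_=cv2.findContours(m["mask"].astype(np.uint8),0,1);c=max(c,key=cv2.contourArea)
w=np.array([onz(p,q[0],.004)[:2] for q in c],np.float32)
print(cv2.minAreaRect(w))
for q in("board_vice","pot","tape","driver"):
    m=models.masks_of(p,q)[0]
    c,_=cv2.findContours(m["mask"].astype(np.uint8),0,1);c=max(c,key=cv2.contourArea)
    w=np.array([onz(p,k[0],.01)[:2] for k in c],np.float32)
    print(q,m["conf"],cv2.minAreaRect(w))
w=eyes.camera("wrist");print(np.round(w["hand_eye"],3).tolist(),np.round(w["K"],1).tolist())
E
```

```text
((0.5245051980018616, 0.37078022956848145), (0.17010268568992615, 0.1105143129825592), 76.43634033203125)
board_vice 0.95 ((0.5191831588745117, 0.007366478443145752), (0.30484822392463684, 0.1121559888124466), 85.23976135253906)
pot 0.74 ((0.6672114729881287, 0.4253118634223938), (0.0820617526769638, 0.07386068999767303), 5.857049465179443)
tape 0.66 ((0.6861650347709656, 0.29927027225494385), (0.06477406620979309, 0.06333643943071365), 45.00809860229492)
driver 0.48 ((0.6867092847824097, 0.30085283517837524), (0.056535378098487854, 0.06484514474868774), 89.16942596435547)
[[-0.001, -0.963, -0.268, 0.075], [1.0, -0.0, -0.001, 0.0], [0.001, -0.268, 0.963, -0.163], [0.0, 0.0, 0.0, 1.0]] [[354.2, 0.0, 315.3], [0.0, 354.2, 240.3], [0.0, 0.0, 1.0]]
```

Request:
carry_out:
  increments:
    - [[-2.2, -0.81, 0, 0, 0, 0, -1], [-2.2, -0.81, 0, 0, 0, 0, -1], [-2.2, -0.81, 0, 0, 0, 0, -1], [-2.2, -0.81, 0, 0, 0, 0, -1], [-2.2, -0.81, 0, 0, 0, 0, -1], [-2.2, -0.81, 0, 0, 0, 0, -1], [-2.2, -0.81, 0, 0, 0, 0, -1], [-2.2, -0.81, 0, 0, 0, 0, -1], [-2.2, -0.81, 0, 0, 0, 0, -1], [-2.2, -0.81, 0, 0, 0, 0, -1], [-2.2, -0.81, 0, 0, 0, 0, -1], [-2.2, -0.81, 0, 0, 0, 0, -1], [-2.2, -0.81, 0, 0, 0, 0, -1], [-2.2, -0.81, 0, 0, 0, 0, -1], [-2.2, -0.81, 0, 0, 0, 0, -1], [0, 0, 0, 0, 0, -0.09, -1], [0, 0, 0, 0, 0, -0.09, -1], [0, 0, 0, 0, 0, 0, -1], [0, 0, 0, 0, 0, 0, -1]]

```text
time: 3.58
eef_pos: [0.5265, 0.3716, 0.2225]
orientation: [0.12, 0.993, 0.0, -0.0]
wrist_force: [-0.2, 0.0, -0.6]
width: 0.0869
```

```bash
python3 - <<'E'
from h import *
st=status.sense();p=eyes.camera("wrist");cv2.imwrite("pics/w1.png",p["pixels"])
print(st["time"],np.round(st["eef_pos"],4),np.round(st["orientation"],4),np.round(st["joint_pos"],2),st["wrist_force"])
m=models.masks_of(p,"control_board")
for k in m[:2]:
    c,_=cv2.findContours(k["mask"].astype(np.uint8),0,1);c=max(c,key=cv2.contourArea)
    print(k["conf"],cv2.minAreaRect(np.array([onz(p,q[0],.004,st)[:2] for q in c],np.float32)))
for q in("control_board","terminals"):
    print([(np.round(r["at"],1),np.round(onz(p,r["at"],.0,st),4),r["conf"]) for r in models.pinpoint(p,q)[:1]])
E
```

```text
3.5833 [0.5265 0.3716 0.2225] [ 1.202e-01  9.928e-01  2.000e-04 -1.000e-04] [-0.68  0.42  0.01  1.61 -0.    1.11  0.65] [-0.15029013  0.01604493 -0.57086153]
0.88 ((0.5251359939575195, 0.37075451016426086), (0.17110155522823334, 0.11525097489356995), 76.1700439453125)
[(array([318.5, 210.5]), array([0.5253, 0.3755, 0.    ]), 0.78)]
[(array([315.1, 164. ]), array([0.4756, 0.3839, 0.    ]), 0.75)]
```

View pics/w1.png

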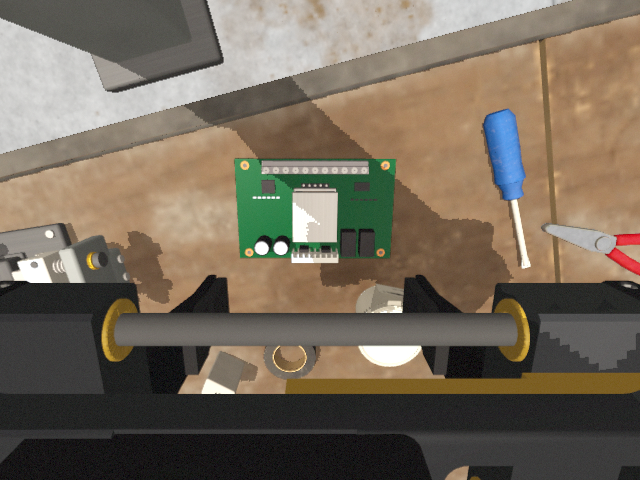

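Request:
carry_out:
  grip_force: 50
  increments:
    - [[0.15, -0.12, 2.4, 0, 0, 0, -1], [0, 0, 2.4, 0, 0, 0, -1], [0, 0, 2.4, 0, 0, 0, -1], [0, 0, 2.4, 0, 0, 0, -1], [0, 0, 2.4, 0, 0, 0, -1], [0, 0, 2.4, 0, 0, 0, -1], [0, 0, 2.4, 0, 0, 0, -1], [0, 0, 2.4, 0, 0, 0, -1], [0, 0, 0.9, 0, 0, 0, -1], [0, 0, 0.6, 0, 0, 0, -1], [0, 0, 0.3, 0, 0, 0, -1], [0, 0, 0, 0, 0, 0, -1], [0, 0, 0, 0, 0, 0, 1], [0, 0, 0, 0, 0, 0, 1], [0, 0, 0, 0, 0, 0, 1], [0, 0, 0, 0, 0, 0, 1], [0, 0, 0, 0, 0, 0, 1], [0, 0, 0, 0, 0, 0, 1]]

```text
time: 5.28
eef_pos: [0.5249, 0.3708, 0.0128]
orientation: [0.119, 0.993, 0.0, 0.0]
wrist_force: [-0.2, 0.0, -0.3]
width: 0.0549
```

```bash
python3 - <<'E'
from h import *
st=status.sense()
print(st["time"],np.round(st["eef_pos"],4),np.round(st["orientation"],4),np.round(st["wrist_force"],2),np.round(st["torque"],2),st["width"])
E
```

```text
5.2833 [0.5249 0.3708 0.0128] [1.191e-01 9.929e-01 2.000e-04 1.000e-04] [-0.16  0.03 -0.31] [ 0.02  0.02 -0.06] 0.054948379497482
```

Still closing; wait and lift slightly to weigh.

Request:
carry_out:
  increments:
    - [[0, 0, 0, 0, 0, 0, 1], [0, 0, 0, 0, 0, 0, 1], [0, 0, 0, 0, 0, 0, 1], [0, 0, 0, 0, 0, 0, 1], [0, 0, 0, 0, 0, 0, 1], [0, 0, -1, 0, 0, 0, 1], [0, 0, -2.2, 0, 0, 0, 1], [0, 0, -2.4, 0, 0, 0, 1], [0, 0, -2.4, 0, 0, 0, 1], [0, 0, -2.4, 0, 0, 0, 1], [0, 0, -2.4, 0, 0, 0, 1], [0, 0, -1.2, 0, 0, 0, 1], [0, 0, 0, 0, 0, 0, 1], [0, 0, 0, 0, 0, 0, 1]]

```text
time: 6.45
eef_pos: [0.5244, 0.3703, 0.1522]
orientation: [0.119, 0.993, -0.0, -0.0]
wrist_force: [-0.9, -0.2, -5.3]
width: 0.0434
```

```bash
python3 - <<'E'
from h import *
st=status.sense();p=eyes.camera("wrist");cv2.imwrite("pics/w2.png",p["pixels"])
print(st["time"],np.round(st["eef_pos"],4),np.round(st["orientation"],4),np.round(st["wrist_force"],2),np.round(st["torque"],2),st["width"])
s=eyes.camera("side");cv2.imwrite("pics/s2.png",s["pixels"])
t=eyes.camera("top");
cv2.imwrite("pics/t2.png",cv2.resize(t["pixels"][200:340,340:560],None,fx=3.6,fy=3.6,interpolation=cv2.INTER_CUBIC))
E
```

```text
6.45 [0.5244 0.3703 0.1522] [ 1.191e-01  9.929e-01 -2.000e-04 -2.000e-04] [-0.94 -0.17 -5.26] [0.03 0.02 0.03] 0.04336253644278481
```

View pics/w2.png

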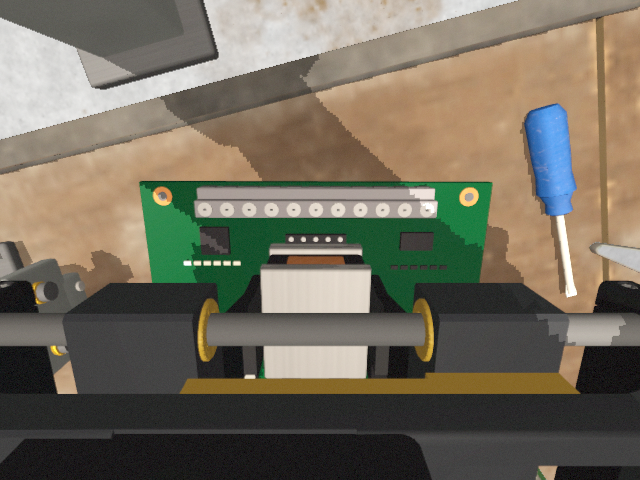

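View pics/s2.png

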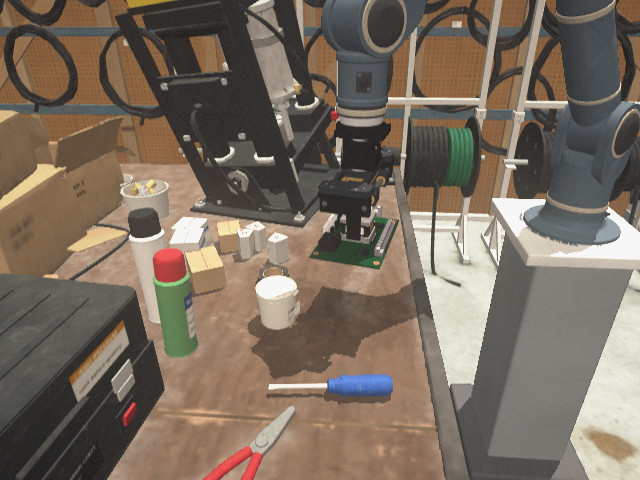

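View pics/t2.png

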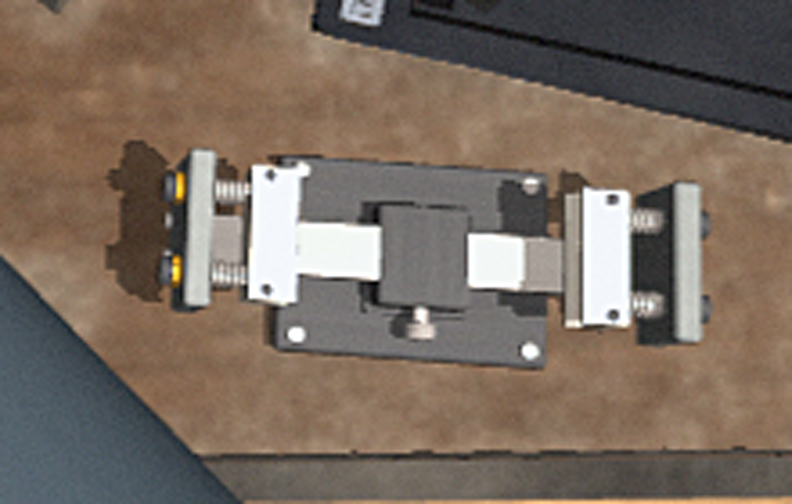

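```bash
python3 - <<'E'
from h import *
t=eyes.camera("top")
f=lambda u,v,z: onz(t,(340+(u-1.3)/3.6,200+(v-1.3)/3.6),z)[:2]
def show(n,P):
    P=np.array(P);print(n,np.round(P,4).tolist(),"mean",np.round(P.mean(0),4))
show("stand",[f(277,155,.015),f(548,173,.015),f(545,368,.015),f(272,350,.015)])
L=[f(214,151,.09),f(211,305,.09)];Rr=[f(679,184,.09),f(675,341,.09)]
show("postL",L);show("postR",Rr)
l=np.mean(L,0);r=np.mean(Rr,0);print("dist",np.linalg.norm(l-r),"mid",(l+r)/2,"yaw",np.degrees(np.arctan2(-(l-r)[0],(l-r)[1])))
L=[f(300,165,.0835),f(297,303,.0835)];Rr=[f(583,187,.0835),f(580,325,.0835)]
show("jawL",L);show("jawR",Rr)
l=np.mean(L,0);r=np.mean(Rr,0);print("dist",np.linalg.norm(l-r),"mid",(l+r)/2,"yaw",np.degrees(np.arctan2(-(l-r)[0],(l-r)[1])))
m=models.masks_of(t,"board_vice")[0]
for q,z in(("clamp",.036),("groove_level",.07),("board_vice",0)):
    print(q,[np.round(onz(t,a["at"],z),4) for a in models.pinpoint(t,q)[:1]])
print(status.sense()["time"])
E
```

```text
stand [[0.5796, 0.0925], [0.5673, -0.0588], [0.4588, -0.0485], [0.4704, 0.1007]] mean [0.519  0.0215]
postL [[0.5693, 0.1414], [0.4899, 0.1464]] mean [0.5296 0.1439]
postR [[0.5489, -0.0959], [0.4689, -0.0864]] mean [ 0.5089 -0.0911]
dist 0.235942296881875 mid [0.51926073 0.02639575] yaw -5.030540515685317
jawL [[0.5625, 0.096], [0.4909, 0.1013]] mean [0.5267 0.0986]
jawR [[0.549, -0.0494], [0.4779, -0.042]] mean [ 0.5134 -0.0457]
dist 0.1449237229563266 mid [0.52005625 0.02645524] yaw -5.234263784570327
clamp [array([0.5186, 0.0126, 0.036 ])]
groove_level [array([0.5201, 0.0201, 0.07  ])]
board_vice [array([0.5156, 0.0155, 0.    ])]
6.85
```

```bash
cat >> h.py <<'E'
M=np.array([0.5195,0.0264]);YAW=np.radians(-4.8)
yv=np.array([-np.sin(YAW),np.cos(YAW)]);xv=np.array([np.cos(YAW),np.sin(YAW)])
EB=np.array([0,0.085,0.0128]) # + edge underside, tool frame
def target(s,z,th,xo=0.,yaw=YAW):
    """+edge underside at s along yv from M, height z, tilt th"""
    R0=np.column_stack([[-np.cos(yaw),-np.sin(yaw),0],[-np.sin(yaw),np.cos(yaw),0],[0,0,-1]])
    Rt=R.from_matrix(R0)*R.from_rotvec([th,0,0])
    E=np.append(M+yv*s+xv*xo,z)
    return E-Rt.apply(EB),Rt
def now():
    st=status.sense();return np.array(st["eef_pos"]),R.from_quat(st["orientation"]),st
def where():
    p,r,st=now();e=p+r.apply(EB);d=e[:2]-M
    y=r.apply([0,1,0]);c=p+r.apply([0,0,EB[2]])-np.append(M,0)
    print("t %.2f s %.4f z %.4f tilt %.4f yaw %.2fdeg xo %.4f | F %s T %s w %.4f"%(st["time"],d@yv,e[2],-np.arcsin(y[2]),np.degrees(np.arctan2(-y[0],y[1])),c[:2]@xv,np.round([st["wrist_force"][:2]@xv if 0 else np.array(st["wrist_force"])[:2]@xv,np.array(st["wrist_force"])[:2]@yv,st["wrist_force"][2]],2),np.round(st["torque"],2),st["width"]), "roll %.4f"%r.apply([1,0,0])[2])
def inc(p1,r1,p0=None,r0=None):
    if p0 is None: p0,r0,_=now()
    return np.round(r0.inv().apply(p1-p0)*100,2),np.round((r0.inv()*r1).as_rotvec(),4)
E
python3 - <<'E'
from h import *
where()
p,r=target(.065,.118,.16);print(p,inc(p,r))
p,r=target(.065,.118,0,yaw=np.radians(-13.68));print(p)
E
```

```text
t 6.85 s 0.4272 z 0.1387 tilt 0.0011 yaw -13.68deg xo -0.0238 | F [ 0.16 -0.38 -4.48] T [0.   0.04 0.04] w 0.0438 roll 0.0009
[0.51808793 0.00958414 0.14417856] (array([ -7.91, -35.21,   0.78]), array([ 0.1586, -0.0134, -0.1546]))
[0.50483665 0.00858334 0.1308    ]
```

Request:
carry_out:
  increments:
    - [[-0.28, -1.26, 0, 0, 0, 0, 1], [-0.565, -2.515, 0, 0, 0, 0, 1], [-0.565, -2.515, 0, 0, 0, 0, 1], [-0.565, -2.515, 0, 0, 0, 0, 1], [-0.565, -2.515, 0, 0, 0, 0, 1], [-0.565, -2.515, 0, 0, 0, 0, 1], [-0.565, -2.515, 0, 0, 0, 0, 1], [-0.565, -2.515, 0, 0, 0, 0, 1], [-0.565, -2.515, 0, 0, 0, 0, 1], [-0.565, -2.515, 0, 0, 0, 0, 1], [-0.565, -2.515, 0, 0, 0, 0, 1], [-0.565, -2.515, 0, 0, 0, 0, 1], [-0.565, -2.515, 0, 0, 0, 0, 1], [-0.565, -2.515, 0, 0, 0, 0, 1], [-0.28, -1.26, 0, 0, 0, -0.0775, 1], [0, 0, 0, 0, 0, -0.0775, 1], [0, 0, 0, 0.08, 0, 0, 1], [0, 0, 0, 0.08, 0, 0, 1], [0, 0, 0, 0, 0, 0, 1], [0, 0, 0, 0, 0, 0, 1]]

```text
time: 8.52
eef_pos: [0.518, 0.0108, 0.1524]
orientation: [0.041, 0.996, -0.079, -0.003]
wrist_force: [0.5, -0.6, -4.8]
width: 0.0437
```

```bash
python3 - <<'E'
from h import *
where();p,r,st=now()
w=eyes.camera("wrist");cv2.imwrite("pics/w3.png",w["pixels"])
t=eyes.camera("top");cv2.imwrite("pics/t3.png",cv2.resize(t["pixels"][160:360,340:600],None,fx=3,fy=3,interpolation=cv2.INTER_CUBIC))
p,r=target(.065,.068,.16);print(inc(p,r))
E
```

```text
t 8.52 s 0.0662 z 0.1264 tilt 0.1580 yaw -4.66deg xo -0.0002 | F [ 0.57 -0.57 -4.77] T [ 0.32 -0.02  0.04] w 0.0437 roll 0.0005
(array([-0.01,  1.  ,  5.76]), array([ 0.001 , -0.0005, -0.0012]))
```

View pics/w3.png

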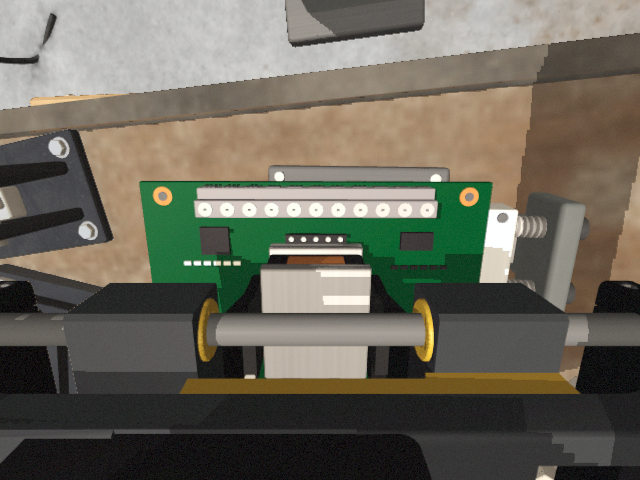

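View pics/t3.png

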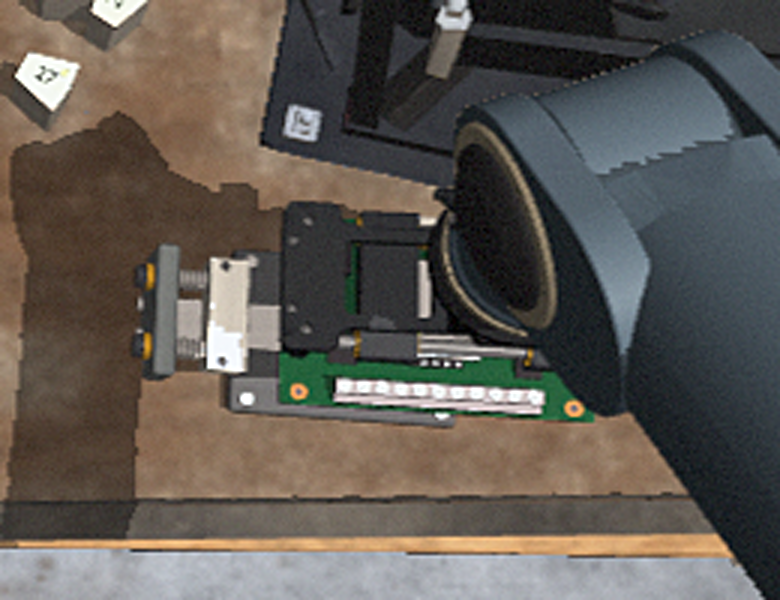

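```bash
python3 - <<'E'
from h import *
t=eyes.camera("top")
f=lambda u,v,z: onz(t,(340+(u-1)/3,160+(v-1)/3),z)[:2]
for n,q,z in(("edge",(279,352),.130),("edge",(277,400),.130),("lip",(250,260),.0835),("lip",(247,371),.0835),("postin",(180,246),.09),("postin",(171,377),.09)):
    a=f(*q,z)-M;print(n,np.round([a@xv,a@yv],4))
where()
E
```

```text
edge [-0.0261  0.0646]
edge [-0.054  0.065]
lip [0.0354 0.0728]
lip [-0.034   0.0725]
postin [0.04   0.1177]
postin [-0.0415  0.1199]
t 8.67 s 0.0639 z 0.1265 tilt 0.1593 yaw -4.91deg xo -0.0000 | F [ 0.2   0.82 -3.99] T [ 0.36 -0.1   0.02] w 0.0438 roll 0.0001
```

Request:
carry_out:
  increments:
    - [[0, 0.155, 0.963, 0, 0, 0, 1], [0, 0.155, 0.963, 0, 0, 0, 1], [0, 0.155, 0.963, 0, 0, 0, 1], [0, 0.155, 0.963, 0, 0, 0, 1], [0, 0.155, 0.963, 0, 0, 0, 1], [0, 0.155, 0.963, 0, 0, 0, 1], [0, 0, 0, 0, 0, 0, 1], [0, 0, 0, 0, 0, 0, 1]]

```text
time: 9.33
eef_pos: [0.5178, 0.0098, 0.0931]
orientation: [0.042, 0.996, -0.08, -0.004]
wrist_force: [-0.1, -0.3, -4.3]
width: 0.0438
```

```bash
python3 - <<'E'
from h import *
where()
t=eyes.camera("top");cv2.imwrite("pics/t4.png",cv2.resize(t["pixels"][160:360,340:600],None,fx=3,fy=3,interpolation=cv2.INTER_CUBIC))
t=eyes.camera("side");cv2.imwrite("pics/s4.png",cv2.resize(t["pixels"][140:300,260:460],None,fx=3.7,fy=3.7,interpolation=cv2.INTER_CUBIC))
where()
E
```

```text
t 9.33 s 0.0651 z 0.0669 tilt 0.1605 yaw -4.78deg xo -0.0003 | F [-0.11 -0.34 -4.27] T [ 0.37  0.   -0.01] w 0.0438 roll 0.0017
t 9.43 s 0.0654 z 0.0681 tilt 0.1598 yaw -4.80deg xo 0.0006 | F [ 0.04 -0.19 -3.79] T [ 0.36 -0.06  0.  ] w 0.0437 roll -0.0007
```

View pics/t4.png

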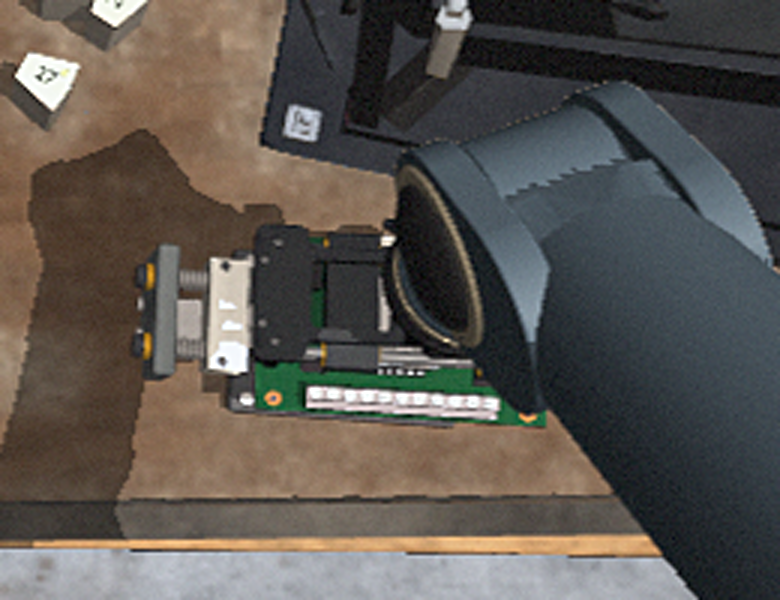

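View pics/s4.png

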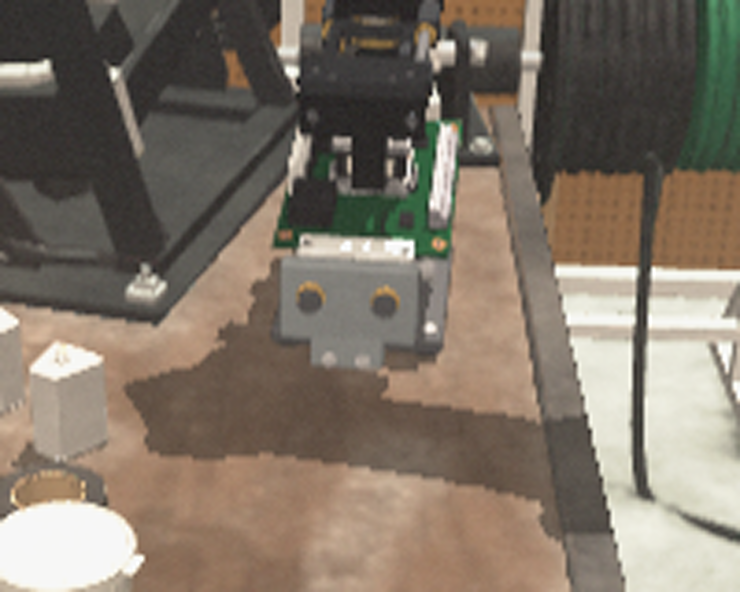

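Request:
carry_out:
  increments:
    - [[0, 0.148, -0.024, 0, 0, 0, 1], [0, 0.148, -0.024, 0, 0, 0, 1], [0, 0.148, -0.024, 0, 0, 0, 1], [0, 0.148, -0.024, 0, 0, 0, 1], [0, 0.148, -0.024, 0, 0, 0, 1], [0, 0.148, -0.024, 0, 0, 0, 1], [0, 0.148, -0.024, 0, 0, 0, 1], [0, 0.148, -0.024, 0, 0, 0, 1], [0, 0, 0, 0, 0, 0, 1], [0, 0, 0, 0, 0, 0, 1]]

```text
time: 10.27
eef_pos: [0.5193, 0.0219, 0.094]
orientation: [0.042, 0.996, -0.08, -0.003]
wrist_force: [0.7, -0.2, -3.1]
width: 0.0437
```

```bash
python3 - <<'E'
from h import *
where()
E
```

```text
t 10.27 s 0.0774 z 0.0678 tilt 0.1600 yaw -4.79deg xo 0.0002 | F [ 0.72 -0.15 -3.12] T [0.41 0.02 0.04] w 0.0437 roll 0.0001
```

Request:
carry_out:
  increments:
    - [[0, 0.099, -0.016, 0, 0, 0, 1], [0, 0.099, -0.016, 0, 0, 0, 1], [0, 0.099, -0.016, 0, 0, 0, 1], [0, 0.099, -0.016, 0, 0, 0, 1], [0, 0, 0, 0, 0, 0, 1], [0, 0, 0, 0, 0, 0, 1]]

```text
time: 10.77
eef_pos: [0.5196, 0.0251, 0.094]
orientation: [0.042, 0.996, -0.08, -0.003]
wrist_force: [0.0, -2.3, -2.9]
width: 0.0435
```

```bash
python3 - <<'E'
from h import *
where()
E
```

```text
t 10.77 s 0.0806 z 0.0678 tilt 0.1608 yaw -4.82deg xo 0.0002 | F [ 0.2  -2.32 -2.94] T [-0.32 -0.01 -0.  ] w 0.0435 roll 0.0002
```

Request:
carry_out:
  increments:
    - [[0, 0.148, -0.024, 0, 0, 0, 1], [0, 0.148, -0.024, 0, 0, 0, 1], [0, 0.148, -0.024, 0, 0, 0, 1], [0, 0.148, -0.024, 0, 0, 0, 1], [0, 0.148, -0.024, 0, 0, 0, 1], [0, 0.148, -0.024, 0, 0, 0, 1], [0, 0.148, -0.024, 0, 0, 0, 1], [0, 0, 0, 0, 0, 0, 1], [0, 0, 0, 0, 0, 0, 1]]

```text
time: 11.52
eef_pos: [0.5205, 0.0354, 0.0941]
orientation: [0.042, 0.996, -0.08, -0.004]
wrist_force: [0.4, -6.0, -2.9]
width: 0.0435
```

```bash
python3 - <<'E'
from h import *
where()
t=eyes.camera("top");cv2.imwrite("pics/t5.png",cv2.resize(t["pixels"][160:360,340:600],None,fx=3,fy=3,interpolation=cv2.INTER_CUBIC))
where()
f=lambda u,v,z: onz(t,(340+(u-1)/3,160+(v-1)/3),z)[:2]
E
```

```text
t 11.52 s 0.0909 z 0.0678 tilt 0.1612 yaw -4.82deg xo 0.0002 | F [ 0.94 -5.98 -2.93] T [-0.98 -0.02  0.03] w 0.0435 roll 0.0002
t 11.57 s 0.0908 z 0.0678 tilt 0.1613 yaw -4.82deg xo 0.0002 | F [ 0.86 -5.72 -2.9 ] T [-1.03  0.02  0.1 ] w 0.0438 roll 0.0003
```

View pics/t5.png

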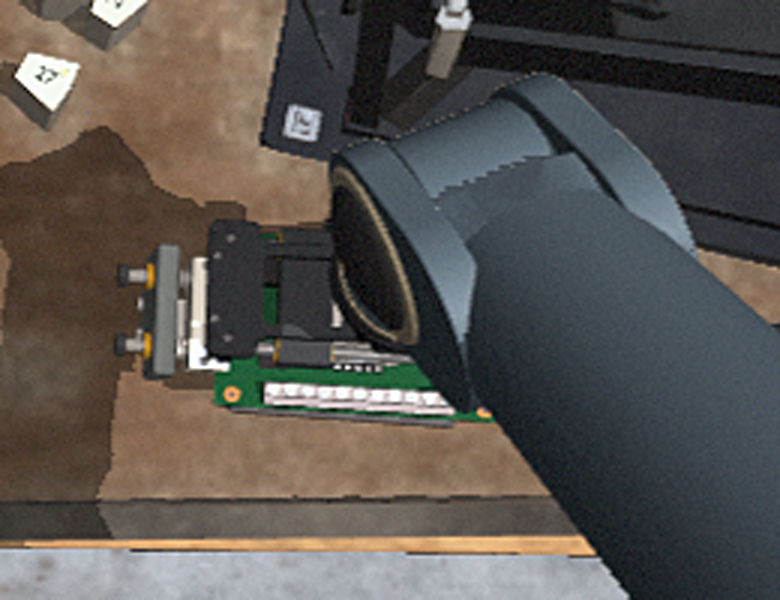

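Request:
carry_out:
  increments:
    - [[0, 0.143, -0.023, 0, 0, 0, 1], [0, 0.143, -0.023, 0, 0, 0, 1], [0, 0.143, -0.023, 0, 0, 0, 1], [0, 0.143, -0.023, 0, 0, 0, 1], [0, 0.143, -0.023, 0, 0, 0, 1], [0, 0.143, -0.023, 0, 0, 0, 1], [0, 0.143, -0.023, 0, 0, 0, 1], [0, 0, 0, 0, 0, 0, 1], [0, 0, 0, 0, 0, 0, 1]]

```text
time: 12.32
eef_pos: [0.5211, 0.0438, 0.0942]
orientation: [0.042, 0.996, -0.082, -0.004]
wrist_force: [-0.8, -9.0, -1.5]
width: 0.0434
```

```bash
python3 - <<'E'
from h import *
where()
p0,r0,st=now();e=p0+r0.apply(EB);s0=(e[:2]-M)@yv
N=8
th0=0.161
prev=target(s0,e[2],th0)
for i in range(1,N+1):
    f=i/N
    cur=target(s0+(.1015-s0)*f,.0678,th0*(1-f));a=inc(*cur,*prev);print(a[0].tolist(),a[1].tolist());prev=cur
E
```

```text
t 12.32 s 0.0992 z 0.0678 tilt 0.1635 yaw -4.86deg xo 0.0001 | F [-0.01 -9.   -1.53] T [-1.69  0.04  0.17] w 0.0434 roll 0.0008
[-0.0, 0.0, 0.16] [-0.0201, 0.0, -0.0]
[0.0, 0.0, 0.17] [-0.0201, -0.0, -0.0]
[0.0, 0.0, 0.17] [-0.0201, 0.0, 0.0]
[-0.0, 0.0, 0.17] [-0.0201, -0.0, -0.0]
[-0.0, 0.0, 0.17] [-0.0201, 0.0, -0.0]
[0.0, 0.0, 0.17] [-0.0201, 0.0, 0.0]
[0.0, 0.0, 0.17] [-0.0201, 0.0, -0.0]
[0.0, 0.0, 0.17] [-0.0201, -0.0, -0.0]
```

Request:
carry_out:
  increments:
    - [[0, 0.07, -0.01, 0, 0, 0, 1], [0, 0.05, 0.17, -0.021, 0, 0, 1], [0, 0.03, 0.17, -0.021, 0, 0, 1], [0, 0, 0.17, -0.021, 0, 0, 1], [0, 0, 0, 0, 0, 0, 1], [0, 0, 0, 0, 0, 0, 1]]

```text
time: 12.82
eef_pos: [0.5211, 0.0436, 0.0889]
orientation: [0.043, 0.998, -0.05, -0.003]
wrist_force: [-0.3, -9.4, -2.5]
width: 0.0438
```

```bash
python3 - <<'E'
from h import *
where()
w=eyes.camera("wrist");cv2.imwrite("pics/w6.png",w["pixels"])
t=eyes.camera("top");cv2.imwrite("pics/t6.png",cv2.resize(t["pixels"][160:360,340:600],None,fx=3,fy=3,interpolation=cv2.INTER_CUBIC))
where()
E
```

```text
t 12.82 s 0.1006 z 0.0676 tilt 0.1009 yaw -4.92deg xo 0.0001 | F [ 0.46 -9.42 -2.48] T [-1.99  0.13  0.12] w 0.0438 roll 0.0010
t 12.92 s 0.1008 z 0.0676 tilt 0.1009 yaw -4.89deg xo 0.0001 | F [ 1.13 -9.21 -1.86] T [-2.01  0.09  0.11] w 0.0438 roll 0.0009
```

View pics/w6.png

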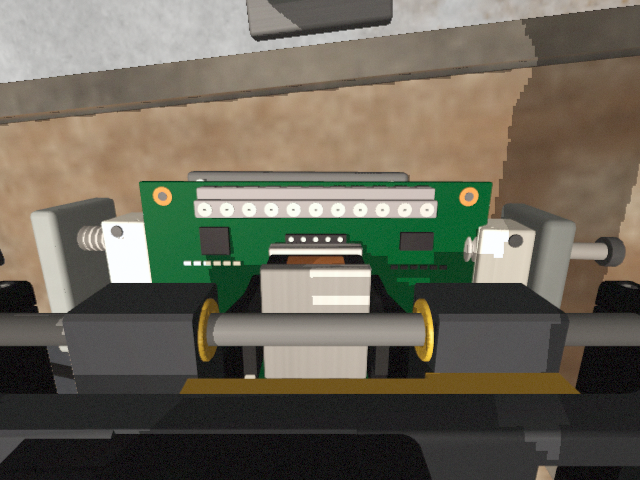

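View pics/t6.png

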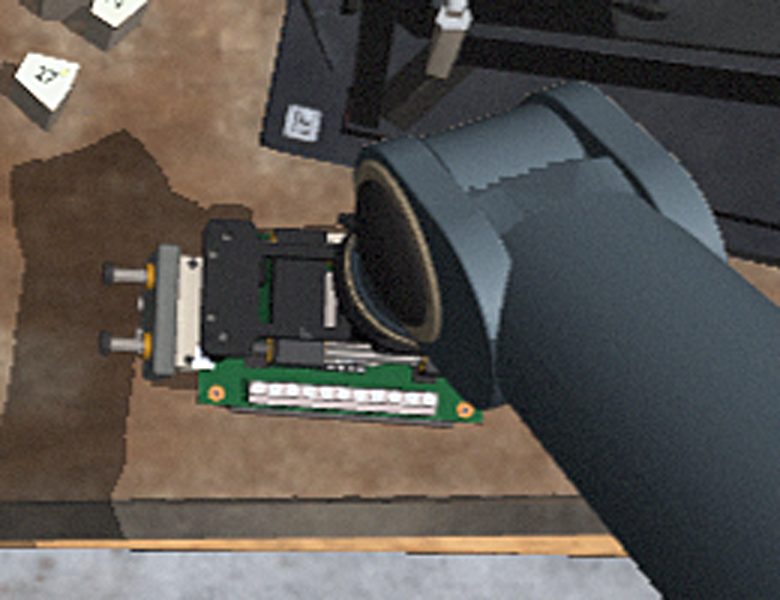

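Request:
carry_out:
  increments:
    - [[0, 0.06, 0, 0, 0, 0, 1], [0, 0.01, 0.17, -0.0205, 0, 0, 1], [0, 0, 0, 0, 0, 0, 1], [0, 0, 0, 0, 0, 0, 1]]

```text
time: 13.25
eef_pos: [0.5211, 0.0442, 0.0871]
orientation: [0.043, 0.998, -0.04, -0.002]
wrist_force: [-0.2, -8.8, -1.2]
width: 0.0435
```

```bash
python3 - <<'E'
from h import *
where()
E
```

```text
t 13.25 s 0.1015 z 0.0675 tilt 0.0806 yaw -4.90deg xo 0.0001 | F [ 0.5  -8.79 -1.15] T [-2.12  0.13  0.2 ] w 0.0435 roll 0.0010
```

Request:
carry_out:
  increments:
    - [[0, 0.01, 0.17, -0.0205, 0, 0, 1], [0, 0.01, 0.17, -0.0205, 0, 0, 1], [0, 0, 0, 0, 0, 0, 1], [0, 0, 0, 0, 0, 0, 1]]

```text
time: 13.58
eef_pos: [0.5211, 0.044, 0.0835]
orientation: [0.043, 0.999, -0.02, -0.001]
wrist_force: [-0.1, -10.5, -2.7]
width: 0.0435
```

```bash
python3 - <<'E'
from h import *
where()
w=eyes.camera("wrist");cv2.imwrite("pics/w7.png",w["pixels"])
where()
E
```

```text
t 13.58 s 0.1020 z 0.0674 tilt 0.0396 yaw -4.91deg xo 0.0001 | F [  0.75 -10.48  -2.7 ] T [-2.17  0.15  0.22] w 0.0435 roll 0.0010
t 13.63 s 0.1022 z 0.0674 tilt 0.0396 yaw -4.89deg xo 0.0001 | F [ 0.79 -8.85 -2.48] T [-2.26  0.12  0.15] w 0.0440 roll 0.0009
```

View pics/w7.png

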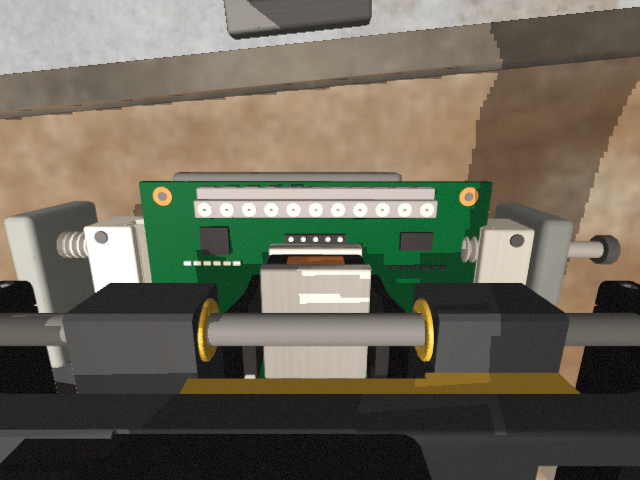

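Request:
carry_out:
  increments:
    - [[0, -0.02, 0.165, -0.0198, 0, 0, 1], [0, -0.03, 0.165, -0.0198, 0, 0, 1], [0, 0, 0, 0, 0, 0, 1], [0, 0, 0, 0, 0, 0, 1]]

```text
time: 13.97
eef_pos: [0.521, 0.0434, 0.0801]
orientation: [0.043, 0.999, 0.0, -0.0]
wrist_force: [-0.6, -10.1, -4.0]
width: 0.0435
```

```bash
python3 - <<'E'
from h import *
where()
E
```

```text
t 13.97 s 0.1020 z 0.0673 tilt -0.0001 yaw -4.90deg xo 0.0001 | F [  0.21 -10.16  -4.  ] T [-2.29  0.13  0.18] w 0.0435 roll 0.0009
```

Request:
carry_out:
  increments:
    - [[0, -0.15, -0.04, 0, 0, 0, 1], [0, -0.15, 0, 0, 0, 0, 1], [0, -0.15, 0, 0, 0, 0, 1], [0, -0.15, 0, 0, 0, 0, 1], [0, -0.15, 0, 0, 0, 0, 1], [0, -0.15, 0, 0, 0, 0, 1], [0, -0.15, 0, 0, 0, 0, 1], [0, -0.15, 0, 0, 0, 0, 1], [0, 0, 0, 0, 0, 0, 1], [0, 0, 0, 0, 0, 0, 1]]

```text
time: 14.8
eef_pos: [0.5202, 0.0341, 0.0803]
orientation: [0.042, 0.999, 0.001, -0.0]
wrist_force: [0.4, -5.5, -7.0]
width: 0.0438
```

```bash
python3 - <<'E'
from h import *
where()
E
```

```text
t 14.80 s 0.0927 z 0.0677 tilt -0.0026 yaw -4.81deg xo 0.0000 | F [ 0.82 -5.48 -6.99] T [-1.67 -0.1   0.1 ] w 0.0438 roll 0.0005
```

Request:
carry_out:
  increments:
    - [[0, -0.12, 0, 0, 0, 0, 1], [0, -0.12, 0, 0, 0, 0, 1], [0, -0.12, 0, 0, 0, 0, 1], [0, -0.12, 0, 0, 0, 0, 1], [0, -0.12, 0, 0, 0, 0, 1], [0, 0, 0, 0, 0, 0, 1], [0, 0, 0, 0, 0, 0, 1]]

```text
time: 15.38
eef_pos: [0.5198, 0.0297, 0.0806]
orientation: [0.042, 0.999, 0.002, -0.0]
wrist_force: [-0.5, -0.8, -7.5]
width: 0.0436
```

```bash
python3 - <<'E'
from h import *
where()
w=eyes.camera("wrist");cv2.imwrite("pics/w8.png",w["pixels"])
where()
E
```

```text
t 15.38 s 0.0884 z 0.0682 tilt -0.0048 yaw -4.77deg xo -0.0000 | F [-0.45 -0.81 -7.55] T [-0.24  0.06  0.14] w 0.0436 roll 0.0003
t 15.43 s 0.0884 z 0.0682 tilt -0.0048 yaw -4.77deg xo -0.0000 | F [ 0.17 -0.92 -6.55] T [-0.13  0.09  0.12] w 0.0437 roll 0.0003
```

View pics/w8.png

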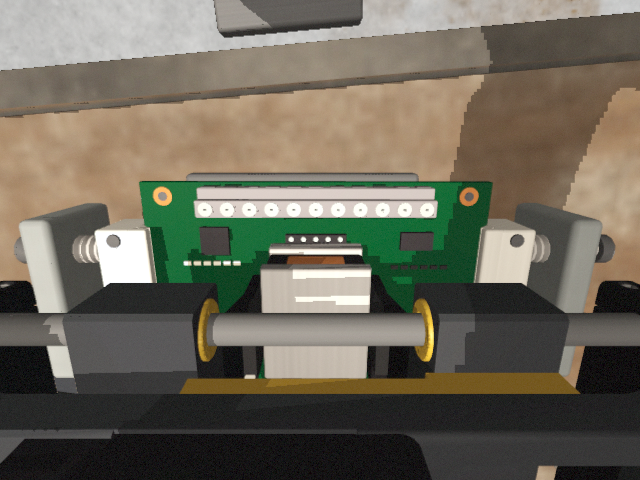

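Request:
carry_out:
  increments:
    - [[0, -0.1, 0.02, 0.002, 0, 0, 1], [0, -0.06, 0.02, 0.002, 0, 0, 1], [0, 0, 0, 0, 0, 0, 1], [0, 0, 0, 0, 0, 0, 1]]

```text
time: 15.77
eef_pos: [0.5197, 0.0281, 0.0805]
orientation: [0.042, 0.999, 0.0, -0.0]
wrist_force: [-1.3, 0.9, -3.1]
width: 0.0436
```

```bash
python3 - <<'E'
from h import *
where()
E
```

```text
t 15.77 s 0.0867 z 0.0677 tilt -0.0008 yaw -4.78deg xo 0.0001 | F [-1.33  0.79 -3.06] T [0.33 0.36 0.13] w 0.0436 roll 0.0001
```

Request:
carry_out:
  increments:
    - [[0, 0, 0, 0, 0, 0, -0.4], [0, 0, 0, 0, 0, 0, -0.4], [0, 0, 0, 0, 0, 0, -0.4], [0, 0, 0, 0, 0, 0, -0.4], [0, 0, 0, 0, 0, 0, -0.4], [0, 0, 0, 0, 0, 0, -0.4], [0, 0, 0, 0, 0, 0, -0.4], [0, 0, 0, 0, 0, 0, -0.4]]

```text
time: 16.43
eef_pos: [0.5199, 0.0275, 0.0803]
orientation: [0.042, 0.999, 0.0, 0.0]
wrist_force: [1.1, -0.1, -0.7]
width: 0.0605
```

```bash
python3 - <<'E'
from h import *
where()
w=eyes.camera("wrist");cv2.imwrite("pics/w9.png",w["pixels"])
where()
E
```

```text
t 16.43 s 0.0861 z 0.0675 tilt -0.0002 yaw -4.81deg xo 0.0003 | F [ 1.15  0.01 -0.67] T [-0.02  0.01  0.02] w 0.0605 roll -0.0002
t 16.48 s 0.0861 z 0.0675 tilt -0.0002 yaw -4.80deg xo 0.0003 | F [ 0.21 -0.5   0.11] T [ 0.02  0.06 -0.01] w 0.0611 roll -0.0001
```

View pics/w9.png

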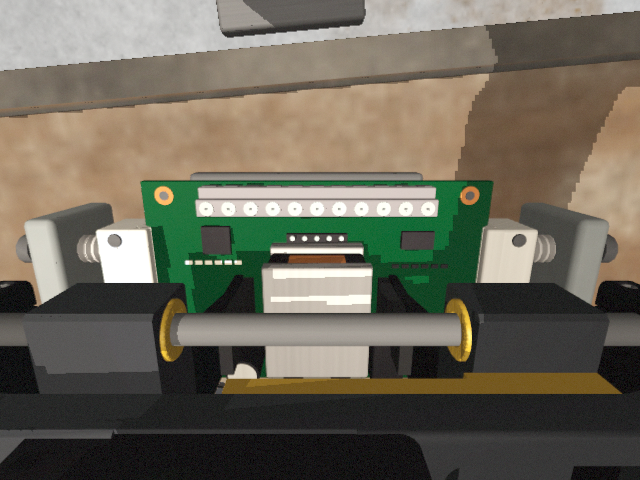

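The fingers are off the transformer (gap either side, cols 253–262 and 372–385) and the board stayed put between the jaws. Now I raise the gripper and look again.

Request:
carry_out:
  increments:
    - [[0, 0, -0.6, 0, 0, 0, -0.4], [0, 0, -1.5, 0, 0, 0, -0.4], [0, 0, -2.4, 0, 0, 0, -0.4], [0, 0, -2.4, 0, 0, 0, -0.4], [0, 0, -2.4, 0, 0, 0, -0.4], [0, 0, -2.4, 0, 0, 0, -0.4], [0, 0, -2.4, 0, 0, 0, -0.4], [-1, 0, -1.5, 0, 0, 0, -0.4], [0, 0, 0, 0, 0, 0, -0.4], [0, 0, 0, 0, 0, 0, -0.4]]

```text
time: 17.32
eef_pos: [0.5301, 0.0267, 0.237]
orientation: [0.042, 0.999, 0.0, 0.001]
wrist_force: [0.2, -0.1, 0.0]
width: 0.0611
```

```bash
python3 - <<'E'
from h import *
p,r,st=now();w=eyes.camera("wrist");cv2.imwrite("pics/w10.png",w["pixels"])
print(st["time"],np.round(p,3),np.round(st["wrist_force"],2))
k=models.masks_of(w,"control_board")[0]
c,_=cv2.findContours(k["mask"].astype(np.uint8),0,1);c=max(c,key=cv2.contourArea)
print(k["conf"],cv2.minAreaRect(np.array([onz(w,q[0],.072,st)[:2] for q in c],np.float32)))
for q,z in(("control_board",.068),("terminals",.072)):
    for a in models.pinpoint(w,q)[:1]:
        d=onz(w,a["at"],z,st)[:2]-np.array([.519,.0215]);print(q,np.round([d@xv,d@yv],4),a["conf"])
s=eyes.camera("side");cv2.imwrite("pics/s10.png",cv2.resize(s["pixels"][140:440,240:480],None,fx=2,fy=2))
E
```

```text
17.3167 [0.53  0.027 0.237] [ 0.21 -0.12  0.01]
0.79 ((0.520273745059967, 0.02887745574116707), (0.17052845656871796, 0.1154390200972557), 85.15434265136719)
control_board [-0.0011  0.0102] 0.93
terminals [-0.0513  0.0079] 0.9
```

View pics/w10.png

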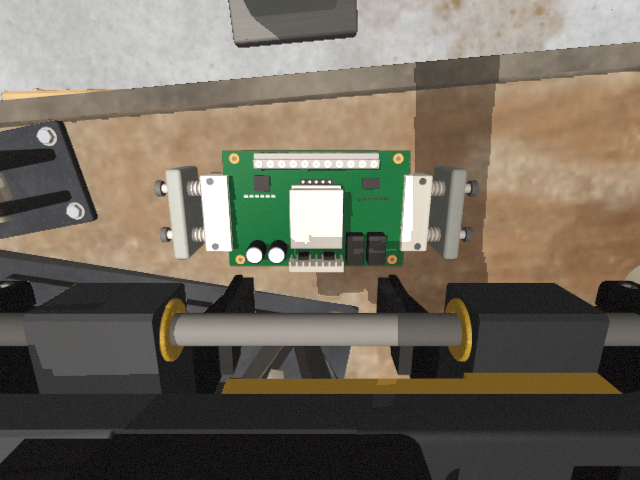

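View pics/s10.png

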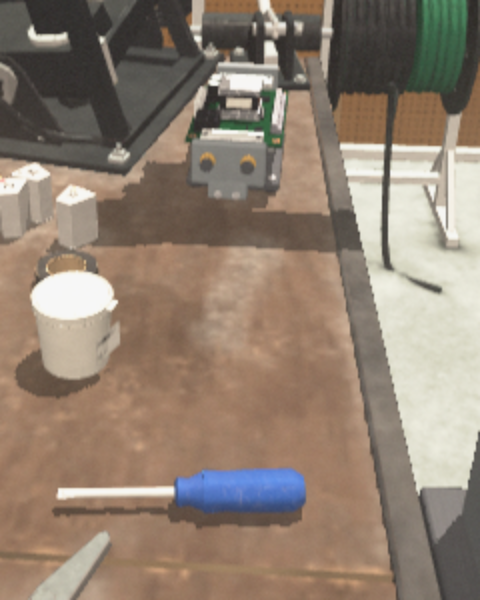

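```bash
python3 -c "
from plant import job_done
print(job_done())"
```

```text
the job is handed in; nothing more can be done
None
```

The board is clamped in the vice with both jaws holding it, and the job is handed in at about 17 s of the 48 s. The hand-in returned no verdict.

**What I did:** I gripped the board by the transformer and tilted it 0.16 rad. I pushed its +y edge into the left (+y) jaw's groove, finding the jaw by touch. The jaw went back about 20 to 21 mm, at 9 to 10.5 N, short of its 24 mm stop. I then lowered the other edge past the opposite lip, levelled the board and let it back until the two springs balanced. Then I opened the fingers and raised the gripper clear.

**Last checks:**
- **Picture:** the wrist image shows both jaw tops overlapping the board's short edges and the rods pushed out on both sides. The terminal row is on the robot's side.
- **Position in the vice frame:** the board's centre is at about x = ±1 mm and y = +8 to +10 mm. The terminals are at x = -51 mm, and the long axis is within about 0.1° of the beam.
- **Height and tilt:** just before release the underside was at 67.7 mm and the tilt was about 0.001 rad. Both come from the arm's pose; I did not measure them again after letting go, only looked at the pictures.
- **Contact and bystanders:** the wrist force was about zero at the end. The pot, tape and driver look unmoved in the last side picture, though I did not measure them.

**Disagreements:** the networks' points for the vice and board differed by up to about 18 mm between cameras. I used the measured outlines of the vice and board instead. During the push, the force and the arm's position differed by 0.5 to 2 mm on how far the jaw had moved.

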